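Line up the quarter-turn fasteners and hold the inspection cover pressed on the gear unit

ROBOT

A 6-joint arm with a two-finger parallel gripper is mounted at the origin on a cart in front of the work surface, level with it; the furniture and walls round the work are solid. World frame = base frame: x ahead of the robot, y to its left, z up, the work surface at z = 0. Lengths are in mm, angles in rad, forces in N, time in s.
With the tool pointing down it reaches from about 350 to 775 mm from the base axis. Payload 5.5 kg.
Tool frame: the origin (TCP) lies at the very end of the fingers, on their centre line; the grasp point (between the pads) lies 19 mm behind it; z points along the fingers, y is the line along which they close (so a half turn about z gives the same grasp; the last joint's range is limited). The gripper opens to 85 mm and grips with 20 to 120 N. Pads are 22 mm wide; open, the fingers measure 114 mm over their backs; the gripper's body (76 mm by 85 mm) begins 54 mm behind the grasp point. The pads swing forward as they close: fully open they stand 13 mm farther back than shut.
Start: joints at [1.116, 0.313, 0.046, 1.304, 0, 1.431], TCP at [178.06, 546.778, 231.323] pointing down, gripper open.
Joint ranges: [-2.76, 2.76], [-0.86, 1.69], [-1.03, 1.26], [-2.2, 2.34], [-1.47, 1.5], [-3.14, 3.14]. Speed limits (rad/s): [2.57, 2.57, 3.14, 3.14, 3.14, 3.14].

INTERFACE

Orientations are given as a unit quaternion [w, x, y, z].
In Python, from rig import arm, read_camera, camera_params, spotter gives the robot as it stands.
- The arm moves only by the shell command python3 -m crank 'ROWS' [FORCE]. ROWS is JSON, a list of rows, each a list of 3 entries, a list of its own where there are three numbers: the finger opening in cm, from 0 to 8.54, then the shift along the tool's x, y, z in cm, then the turn, a rotation vector about the tool's x, y, z in degrees. In form: [[grip, [dx, dy, dz], [wx, wy, wz]], ...]. A call has 1 to 20 rows; each row is the pose to reach, as a shift and turn from the pose commanded when the call began, along the tool's axes at that moment; what a row does not reach only later rows make up. A row lasts 1/12 s, in which the tool goes at most 41.7 mm and 7.16 degrees, less where a joint would pass 70% of its speed; a pose out of reach is approached as far as the arm can. A call with a gripper value outside its range is refused whole. The fingers move at their own pace and stop on an object; FORCE is the grip in N (left out, the last holds). Time passes only in rows, so rows that repeat a pose let the fingers close. It gives the time, the measured TCP pose, the force, the opening and the grip force at its end, in the units of the state.
- arm.get_obs(): the state, without advancing time (a new reading comes with each control period).
- read_camera(name): name is "side" or "top" or "wrist"; returns the picture (480x640x3 uint8, red, green, blue); there is no depth.
- camera_params(name): a dict with "fov_y" (degrees; the focal length in pixels is half the picture's height over the tangent of half this angle, whatever the lens; pixels are square), "cx", "cy" (the principal point, pixels), "R" (3x3) and "t" (3): a world point X has camera coordinates R X + t. Camera axes: x right, y down, z forward; pixel columns grow to the right and rows downward; lengths in mm; the calibration is good to about 2 mm. A picture is of the moment at which its call begins: read the wrist's pose just before it. camera_params takes no time and is no camera call; for the wrist camera it gives the pose at the moment of the call.
- arm.sign_off(): hands the job in; it is judged then, once.
Trained networks look in the newest picture that a camera, given by its name, has taken for a name from the list of things; names that differ only in an ending like _2 or _b are one class to them, and where a whole thing is asked for, a point or a joint stands for the part that bears it (a point fixed in the world has none). Each returns a list of dicts, best first, with "conf" (0 to 1); they miss things now and then, are a little off and sometimes report something else, mostly with a low value. They report only what shows in the picture. A call takes as long as a camera call.
- spotter.recognise(camera, label): "rect" ([centre column, centre row, width, height] as shares, 0 to 1, of the picture: columns of its width, rows of its height, round what is visible of it).
- spotter.silhouettes(camera, label): "mask" (480x640 bool, what is visible of it) and "rect" ([centre column, centre row, width, height] as shares, 0 to 1, of the picture: columns of its width, rows of its height, round what is visible of it).
- spotter.tip_of(camera, label): "position" ([column, row] as shares, 0 to 1, of the picture: columns of its width, rows of its height: a listed point, or the origin of a listed thing).
The state is a dict: "t": time; "q": joint angles; "qvel": joint speeds; "tau": joint torques, N m; "ee_pos": TCP position; "eef_rot": TCP orientation; "ft_force": force on the tool from outside, world axes, zero at the start; "wrist_torque": the same for the moment, N m; "width": opening from 0.0 (shut) to 1.0 (fully open); "finger_force": force on a finger pad.
Only numpy, scipy, OpenCV 4.12 (cv2) and the standard library are available. Lean on these libraries where they do the work, as an engineer would, in place of code of your own. Each camera call takes 0.05 s, during which the arm holds its last target. There are 200 camera calls.

TASK

Refit the gear unit's loose inspection cover: first turn the two quarter-turn wing fasteners on top of the unit until each lies along the unit, in line with the cover's slots, then lift the cover by its handle, lower it over the fasteners and press it down against the springy seal until it is fully home on the metal shoulders. Finish while still holding the cover pressed home, the fasteners left in line (unlocked) for a colleague to lock. Do not disturb the other things lying around.

Things in the scene. Friction and masses are not known exactly. Their poses are not given: they have to be found in the camera images.
- housing: Grey cast gear unit, fixed on the plywood board (board top 40 mm above the bench). Foot 200 x 130 mm, flat top (deck) 186 x 114 mm with an 80 x 72 mm opening over two gears. Origin: centre of its underside; x along its length, z up; deck 75 mm above the origin. The fasteners stand on the deck at x = -65 and +65 mm, y = 0. A shaft end sticks 38 mm out of its +y side, 40 mm up.
- cover_seat (a point): Where the centre of the cover's underside is when the cover is home: on the gear unit's axis, 78 mm above its origin, level with the tops of the two round steel shoulders (24 mm wide, 3 mm high) under the fasteners, on which the cover lands. Axes as the gear unit's.
- gasket (a joint): How far the black rubber seal round the opening (96 x 88 mm outside) is pressed down, m. Untouched (0) it stands 7 mm above the deck, 4 mm above the shoulders; at 0.004 the cover is home. It is springy: yields from 8 N, takes 14 N at 4 mm, so the cover's own weight leaves it up (4 mm short of home) and about 10 N of push, kept on, is needed.
- right_wing (a joint): Angle of the wing fastener at x = -65 mm of the gear unit (robot's right), rad, positive anticlockwise from above. 0: the wing lies along the unit's x, in line with the cover's slots; it starts at 0.5 to 1.4. Turns against light friction (0.12 N m) and stays where left; no click at 0; stops at -1.75 and 1.75. Half a turn looks the same.
- right_wing_grip (a point): Middle of the right wing: upright steel wing 34 mm long, 9 mm thick, 16 mm high, ends rounded, a dark line along its top, on a 10 mm neck. The point is on the turning axis, 19.5 mm above the deck and 8 mm below the wing's top. Its x axis runs along the wing.
- left_wing (a joint): The same for the fastener at x = +65 mm (robot's left); it starts at -1.4 to -0.5 (clockwise from above).
- left_wing_grip (a point): Middle of the left wing, made like the right one; its x axis runs along the wing.
- cover: Loose inspection cover, about 0.4 kg: flat bright steel plate 180 x 100 x 6 mm with rounded corners, lying flat on the board, handle up. Two slots, 40 mm along its x by 15 mm, centred at x = -65 and +65 mm, let the wings through with 3 mm to spare all round; either way round fits. Origin: centre of its underside; x along its length, z up.
- cover_handle (a point): Middle of the cover's pull handle: straight black bar 80 mm along the cover's x, 14 mm wide and 14 mm high, on two posts 31 mm either side of the middle. The point is 42 mm above the cover's underside; 29 mm free height under the bar.
- desk_post (a point): Foot point, at bench height, of the blue steel corner post (60 mm in x, 95 mm in y, 0.83 m high above the bench) of the desk on the robot's right: fixed, to be kept clear of by the arm, which starts on its far (right) side, behind it as seen from the work.
- wrench: Combination wrench, 144 mm, lying at the left end of the plywood board: to be left alone. Origin at the middle of its underside, as for all the following.
- oil_bottle: Dark oil bottle with a yellow nozzle, 151 mm tall, behind the board: to be left alone.
- glue_bottle: White bottle of thread lock with a red nozzle, 126 mm tall, behind the board: to be left alone.
- flange: Spare turned steel flange, 70 mm across, 31 mm high, lying behind the right end of the board: to be left alone.

How it is judged:
By the outcome, as a careful person would: the job done as asked, in the order asked, and still so for the second after the job is handed in, while the arm keeps its last pose, push and grip.
It also fails if it takes over 64 s, if anything falls off the work surface, if the arm or the gripper's body presses on something with over 40 N, if the wrist force passes 120 N, or if a joint passes its speed limit or range.

## Working session

There is one attempt and no reset: what is moved stays moved. The work goes in short steps, Python scripts to look and compute and a shell command to move; the robot and the scene stay as the last step left them, time stands still between calls to the robot, and variables do not carry over. Pictures are saved under pics/ and viewed, at most 14 in all, crops included, and the job is handed in when it is done.

```bash
ls; mkdir -p pics
python3 - <<'E'
from rig import arm, read_camera, camera_params, spotter
import cv2,numpy as np
o=arm.get_obs();print({k:np.round(v,3) for k,v in o.items()})
ims=[]
for c in ("side","top"):
    im=read_camera(c);cv2.imwrite(f"pics/{c}0.png",im[:,:,::-1]);p=camera_params(c);print(c,p)
    for l in ["housing","cover","cover_seat","cover_handle","right_wing_grip","left_wing_grip","desk_post","wrench","oil_bottle","glue_bottle","flange"]:
        r=spotter.tip_of(c,l);print(l,[(np.round(np.array(x["position"])*[640,480],1),round(x["conf"],2)) for x in r[:2]])
E
```

```text
pics
{'t': np.float64(0.0), 'q': array([1.116, 0.314, 0.045, 1.304, 0.   , 1.431]), 'qvel': array([ 0.001, -0.   ,  0.   ,  0.001, -0.002, -0.   ]), 'tau': array([ 1.0000e-03, -4.8062e+01,  2.9853e+01,  1.9000e-02, -0.0000e+00,
        0.0000e+00]), 'ee_pos': array([177.832, 546.296, 230.413]), 'eef_rot': array([-0.   ,  0.157,  0.988, -0.001]), 'ft_force': array([-0.401,  0.974,  0.228]), 'wrist_torque': array([0.015, 0.049, 0.046]), 'finger_force': np.float64(0.0), 'width': np.float64(1.0)}
side {'fov_y': 57.521247734933176, 'cx': 313.52207336956405, 'cy': 236.210846137793, 'R': array([[-9.33993383e-01, -3.57289559e-01, -7.28864030e-04],
       [-2.97071518e-01,  7.77707098e-01, -5.54003775e-01],
       [ 1.98506607e-01, -5.17219335e-01, -8.32513836e-01]]), 't': array([551.00740696, 140.28718798, 951.43842826])}
housing [(array([364.4, 245.2]), 0.7)]
cover [(array([320.5, 364.1]), 0.91)]
cover_seat [(array([367.4, 222.9]), 0.79), (array([324.2, 203.6]), 0.33)]
cover_handle [(array([321.3, 354.5]), 0.92)]
right_wing_grip [(array([337.6, 210.1]), 0.58), (array([365. , 244.8]), 0.16)]
[... 314 characters left out ...]
cy': 246.78107002715805, 'R': array([[-0.00652909, -0.99996476,  0.00527806],
       [-0.98985036,  0.00571355, -0.14199865],
       [ 0.14196349, -0.00615161, -0.98985278]]), 't': array([ 112.26120462,  541.36686161, 1307.18107184])}
housing [(array([345.3, 284.4]), 0.92)]
cover [(array([236.1, 282.6]), 0.82)]
cover_seat [(array([351.1, 282.9]), 0.86)]
cover_handle [(array([230.4, 286.2]), 0.95)]
right_wing_grip [(array([347., 252.]), 0.63)]
left_wing_grip [(array([354.1, 305.4]), 0.57)]
desk_post [(array([384.9, 229.5]), 0.59)]
wrench [(array([178.5, 286. ]), 0.63)]
oil_bottle [(array([351.1, 279.5]), 0.24)]
glue_bottle [(array([305.2, 226.1]), 0.51)]
flange [(array([387. , 232.5]), 0.95)]
```

View pics/side0.png

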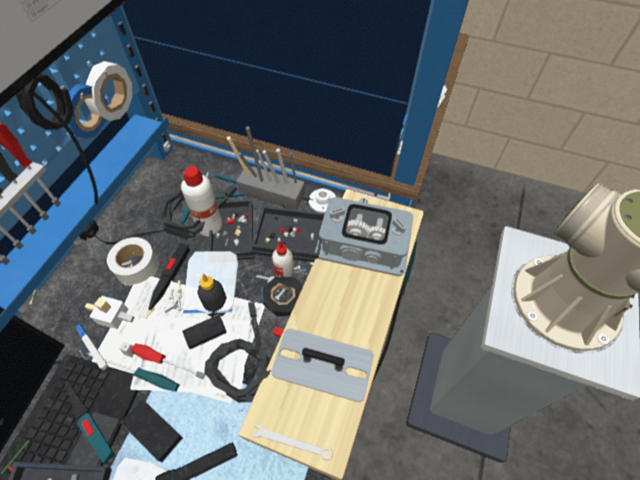

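View pics/top0.png

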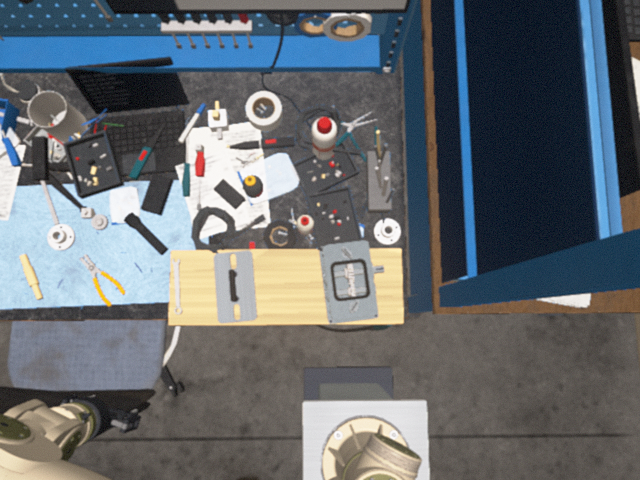

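```bash
cat > h.py <<'E'
from rig import arm, read_camera, camera_params, spotter
import cv2,numpy as np
from scipy.spatial.transform import Rotation as Rn
def P(p):
    f=240/np.tan(np.radians(p["fov_y"])/2);K=np.array([[f,0,p["cx"]],[0,f,p["cy"]],[0,0,1]])
    return K@np.c_[p["R"],p["t"]]
def tri(pa,ua,pb,ub):
    X=cv2.triangulatePoints(P(pa),P(pb),np.array(ua,float).reshape(2,1),np.array(ub,float).reshape(2,1));return (X[:3]/X[3]).ravel()
def proj(p,X):
    v=P(p)@np.r_[X,1];return v[:2]/v[2]
def onplane(p,uv,z):
    M=P(p);c=-np.linalg.solve(M[:,:3],M[:,3]);d=np.linalg.solve(M[:,:3],np.r_[uv,1.]);return c+d*(z-c[2])/d[2]
def R0():
    w,x,y,z=arm.get_obs()["eef_rot"];return Rn.from_quat([x,y,z,w])
def say():
    o=arm.get_obs();print("t",round(float(o["t"]),2),"p",np.round(o["ee_pos"],1),"F",np.round(o["ft_force"],1),"T",np.round(o["wrist_torque"],2),"w",round(float(o["width"]),3),"ff",round(float(o["finger_force"]),1),"q",np.round(o["q"],2));print("tool axes (cols)\n",np.round(R0().as_matrix(),3))
E
python3 - <<'E'
from h import *
s,t=camera_params("side"),camera_params("top")
for n,a,b in [("seat",(367.4,222.9),(351.1,282.9)),("cover",(320.5,364.1),(236.1,282.6)),("handle",(321.3,354.5),(230.4,286.2)),("rw",(337.6,210.1),(347,252)),("lw",(400.5,223.5),(354.1,305.4)),("glue",(284,271.4),(305.2,226.1)),("flange",(320.7,200.1),(387,232.5))]:
    X=tri(s,a,t,b);print(n,X.round(),(proj(s,X)-a).round(1),(proj(t,X)-b).round(1))
o=arm.get_obs();print(proj(t,o["ee_pos"]));say()
# post: foot candidates
print(onplane(s,(418,195),0),onplane(t,(410,312),0),onplane(t,(440,305),830),onplane(t,(640,288),830))
a=cv2.resize(cv2.imread("pics/top0.png")[230:340,160:420],None,fx=3,fy=3,interpolation=2)
cv2.imwrite("pics/topc.png",a)
E
```

```text
seat [447.  37. 113.] [2.9 0.8] [-0.1 -1.9]
cover [450. 330.  27.] [-0.5 -0.2] [0.  0.3]
handle [441. 333.  97.] [3.2 0.9] [-0.2 -1.8]
rw [516.  47. 141.] [0.9 0.3] [-0.1 -0.6]
lw [387.  32. 138.] [-0.1 -0. ] [0.  0.1]
glue [605. 151.  -4.] [-0.1 -0. ] [0.  0.1]
flange [590. -68.   3.] [2.6 0.7] [-0.3 -1.8]
[116.57649556 404.59964285]
t 1.2 p [178.1 546.8 231.3] F [ 0.4  0.4 -0.6] T [ 0.02  0.   -0.01] w 1.003 ff 0.0 q [1.12 0.31 0.05 1.3  0.   1.43]
tool axes (cols)
 [[-0.951  0.31   0.   ]
 [ 0.31   0.951  0.   ]
 [-0.     0.    -1.   ]]
[ 371.17327453 -173.72017686    0.        ] [ 372.98231932 -124.15764499    0.        ] [366.69990735  -9.36608286 830.        ] [ 383.03693782 -219.461061    830.        ]
```

View pics/topc.png

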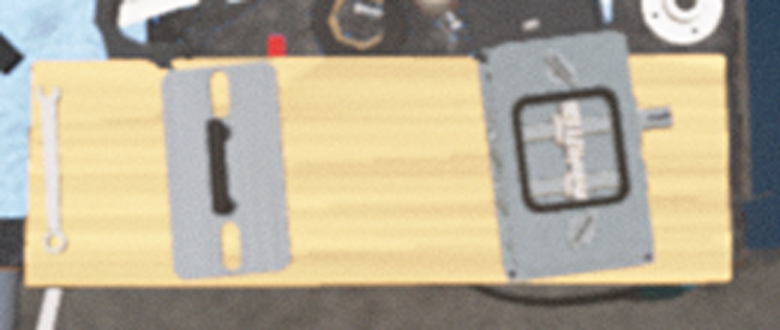

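```bash
python3 -m crank '[[8.5,[-10,-10,-5],[0,0,-8]],[8.5,[-20,-20,-10],[0,0,-16]],[8.5,[-30,-30,-10],[0,0,-25]],[8.5,[-41,-39,-10],[0,0,-25]],[8.5,[-41,-39,-10],[0,0,-25]],[8.5,[-41,-39,-10],[0,0,-25]],[8.5,[-41,-39,-10],[0,0,-25]],[8.5,[-41,-39,-10],[0,0,-25]],[8.5,[-41,-39,-10],[0,0,-25]],[8.5,[-41,-39,-10],[0,0,-25]],[8.5,[-41,-39,-10],[0,0,-25]],[8.5,[-41,-39,-10],[0,0,-25]],[8.5,[-41,-39,-10],[0,0,-25]],[8.5,[-41,-39,-10],[0,0,-25]],[8.5,[-41,-39,-10],[0,0,-25]],[8.5,[-41,-39,-10],[0,0,-25]],[8.5,[-41,-39,-10],[0,0,-25]]]' 40
python3 - <<'E'
from h import *
say()
im=read_camera("wrist");p=camera_params("wrist");cv2.imwrite("pics/w1.png",im[:,:,::-1]);np.savez("w1.npz",**p);print(p)
for l in ["cover_seat","right_wing_grip","left_wing_grip","housing"]:
    r=spotter.tip_of("wrist",l);print(l,[(np.round(np.array(x["position"])*[640,480],1),round(x["conf"],2)) for x in r[:2]])
E
```

```text
t: 2.62
ee_pos: [446.8, 49.0, 331.1]
eef_rot: [-0.0, -0.06, 0.998, 0.0]
ft_force: [1.4, 0.1, 0.2]
width: 0.994
finger_force: 0.0
t 2.62 p [446.8  49.  331.1] F [1.4 0.1 0.2] T [0.01 0.05 0.  ] w 0.994 ff 0.0 q [-0.07  0.06 -0.03  1.49  0.   -0.19]
tool axes (cols)
 [[-0.993 -0.12  -0.001]
 [-0.12   0.993  0.001]
 [ 0.001  0.001 -1.   ]]
{'fov_y': 59.734077084573265, 'cx': 320.82484735100354, 'cy': 237.7609138707247, 'R': array([[-0.12273662,  0.99243735,  0.00195616],
       [ 0.94529464,  0.11630565,  0.30478031],
       [ 0.30224785,  0.03925686, -0.95242067]]), 't': array([   3.89217575, -498.75493024,  338.47719646])}
cover_seat [(array([308.9, 204.2]), 0.71)]
right_wing_grip [(array([309.5, 280.8]), 0.65)]
left_wing_grip [(array([308.9, 128.8]), 0.61)]
housing [(array([312.1, 186.9]), 0.69)]
```

View pics/w1.png

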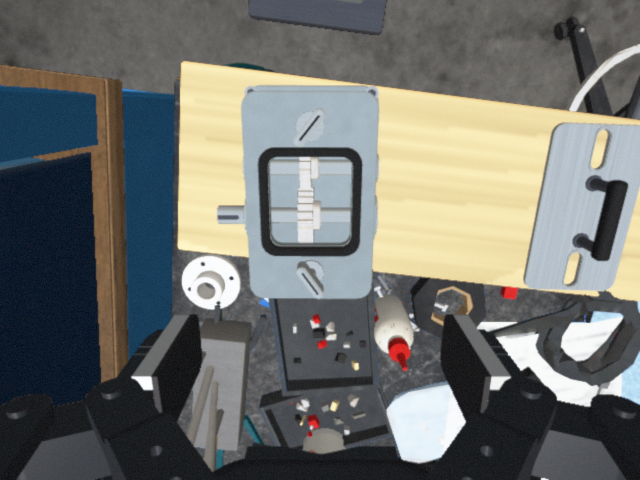

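```bash
python3 -m crank '[[8.5,[-0.5,0,4],[0,0,0]],[8.5,[-1,0,8],[0,0,0]],[8.5,[-1.5,0,11],[0,0,0]],[4,[-1.5,0,11],[0,0,0]],[4,[-1.5,0,11],[0,0,0]]]'
cat >> h.py <<'E'
def tips(c,ls):
    d={}
    for l in ls:
        r=spotter.tip_of(c,l)
        if r: d[l]=np.array(r[0]["position"])*[640,480];print(l,d[l].round(1),round(r[0]["conf"],2))
    return d
E
python3 - <<'E'
from h import *
say()
im=read_camera("wrist");p=camera_params("wrist");cv2.imwrite("pics/w2.png",im[:,:,::-1]);np.savez("w2.npz",**p)
d=tips("wrist",["cover_seat","right_wing_grip","left_wing_grip"])
q=dict(np.load("w1.npz"))
for n,a in [("cover_seat",(308.9,204.2)),("right_wing_grip",(309.5,280.8)),("left_wing_grip",(308.9,128.8))]:
    if n in d:
        X=tri(q,a,p,d[n]);print(n,X.round(1),(proj(p,X)-d[n]).round(1)); print([onplane(c,u,{"c":118,"r":134.5,"l":134.5}[n[0]]).round(1) for c,u in((q,a),(p,d[n]))])
E
```

```text
t: 3.28
ee_pos: [460.5, 51.6, 220.6]
eef_rot: [-0.002, -0.061, 0.998, 0.0]
ft_force: [-1.0, 0.2, 0.1]
width: 0.745
finger_force: 0.0
t 3.28 p [460.5  51.6 220.6] F [-1.   0.2  0.1] T [-0.01  0.02  0.05] w 0.745 ff 0.0 q [-0.06  0.1  -0.24  1.23  0.   -0.18]
tool axes (cols)
 [[-0.992 -0.123 -0.004]
 [-0.123  0.992  0.   ]
 [ 0.004  0.001 -1.   ]]
cover_seat [300.2 222.9] 0.6
right_wing_grip [303.7 332. ] 0.8
left_wing_grip [302.1 111.4] 0.88
cover_seat [440.7  40.6 171.4] [1.5 0.7]
[array([453.5,  41.4, 118. ]), array([455.7,  39. , 118. ])]
right_wing_grip [510.2  49.  153. ] [0.7 0.1]
[array([518.3,  49.8, 134.5]), array([521.1,  49.1, 134.5])]
left_wing_grip [389.7  33.9 129.6] [ 1.  -0.4]
[array([389.2,  34.5, 134.5]), array([389.9,  33.6, 134.5])]
```

View pics/w2.png

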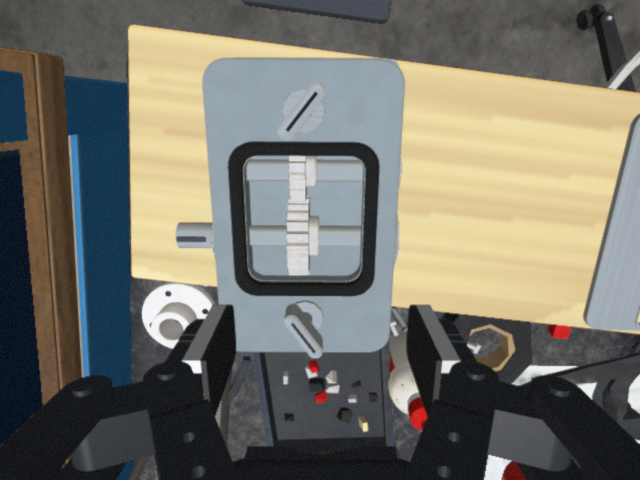

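```bash
cat >> h.py <<'E'
def darkline(im,box,th=70):
    x0,y0,x1,y1=box;g=im[y0:y1,x0:x1].max(2) if im.ndim==3 else im[y0:y1,x0:x1]
    m=(g<th).astype(np.uint8);n,L,s,c=cv2.connectedComponentsWithStats(m)
    k=1+np.argmax(s[1:,4]);v,u=np.nonzero(L==k);pts=np.c_[u+x0,v+y0].astype(float)
    (cx,cy),(w,h),a=cv2.minAreaRect(pts.astype(np.float32))
    b=cv2.boxPoints(((cx,cy),(w,h),a));e=sorted([((b[i]+b[(i+1)%4])/2,np.hypot(*(b[i]-b[(i+1)%4]))) for i in range(4)],key=lambda z:z[1])
    return e[0][0],e[1][0],len(v)
E
python3 - <<'E'
from h import *
ims=[cv2.imread(f"pics/w{i}.png")[:,:,::-1] for i in(1,2)];ps=[dict(np.load(f"w{i}.npz")) for i in(1,2)]
bx={"l":[(292,108,330,146),(282,80,325,138)],"r":[(295,264,328,300),(285,312,322,356)]}
C={}
for k in bx:
    for i in(0,1):
        a,b,n=darkline(ims[i],bx[k][i]);X,Y=[onplane(ps[i],e,142.5) for e in(a,b)]
        C[k,i]=(a+b)/2;d=X-Y
        print(k,i,n,a,b,"mid",((X+Y)/2).round(1),"len",np.linalg.norm(d).round(1),"ang",np.degrees(np.arctan2(d[1],d[0])).round(1)%180)
    print("tri",tri(ps[0],C[k,0],ps[1],C[k,1]).round(1))
# deck edges in w2
g=cv2.GaussianBlur(ims[1],(3,3),0)
b=(ims[1][:,:,0].astype(int)-ims[1][:,:,2]) # wood positive, grey ~ negative
for side in(-1,1):
    pts=[]
    for v in range(100,270,4):
        row=b[v]; us=range(300,120,-1) if side<0 else range(320,480)
        u=next((u for u in us if row[u]>35),None)
        if u:
            pts.append(onplane(ps[1],(u-side*.5,v),115)[:2])
    vx,vy,x0,y0=cv2.fitLine(np.float32(pts),cv2.DIST_HUBER,0,.01,.01).ravel();print("edge",len(pts),np.degrees(np.arctan2(vy,vx)).round(2),x0,y0)
E
```

```text
l 0 6 [317.08005  117.060005] [313.24002 122.18   ] mid [381.4  38.6 142.5] len 4.8 ang 149.0
l 1 95 [315.58923  92.68402] [287.41077 129.31598] mid [389.7  33.5 142.5] len 23.1 ang 147.8
tri [382.3  38.9 259.2]Traceback (most recent call last):
  File "<stdin>", line 7, in <module>
  File "h.py", line 26, in darkline
    k=1+np.argmax(s[1:,4]);v,u=np.nonzero(L==k);pts=np.c_[u+x0,v+y0].astype(float)
        ~~~~~~~~~^^^^^^^^^
    return _wrapfunc(a, 'argmax', axis=axis, out=out, **kwds)
    return bound(*args, **kwds)
ValueError: attempt to get argmax of an empty sequence
```

Run:
```python
from h import *
ims=[cv2.imread(f"pics/w{i}.png")[:,:,::-1] for i in(1,2)];ps=[dict(np.load(f"w{i}.npz")) for i in(1,2)]
bx={"l":[(292,108,330,146),(282,80,325,138)],"r":[(297,266,328,298),(285,312,322,356)]}
C={}
for k in bx:
    for i in(0,1):
      for th in (90,115):
        try: a,b,n=darkline(ims[i],bx[k][i],th)
        except ValueError: continue
        X,Y=[onplane(ps[i],e,142.5) for e in(a,b)]
        C[k,i]=(a+b)/2;d=X-Y
        print(k,i,th,n,a,b,"mid",((X+Y)/2).round(1),"len",np.linalg.norm(d).round(1),"ang",np.degrees(np.arctan2(d[1],d[0])).round(1)%180)
    print("tri",tri(ps[0],C[k,0],ps[1],C[k,1]).round(1))
b=(ims[1][:,:,0].astype(int)-ims[1][:,:,2])
for side in(-1,1):
    pts=[]
    for v in range(100,270,4):
        us=range(300,120,-1) if side<0 else range(380,480)
        u=next((u for u in us if b[v][u]>35),None)
        if u: pts.append(onplane(ps[1],(u-side*.5,v),115)[:2])
    vx,vy,x0,y0=cv2.fitLine(np.float32(pts),cv2.DIST_HUBER,0,.01,.01).ravel();print("edge",len(pts),np.degrees(np.arctan2(vy,vx)).round(2),x0,y0)
# gasket dark mask, at top z=122
m=(ims[1].max(2)<60).astype(np.uint8);n,L,s,c=cv2.connectedComponentsWithStats(m)
k=L[160,238] or L[200,240];v,u=np.nonzero(L==k)
X=np.array([onplane(ps[1],(a,bb),122)[:2] for a,bb in zip(u,v)],np.float32);print("gasket",len(u),cv2.minAreaRect(X))
```

```text
l 0 90 33 [317.97797  115.982666] [299.93378 138.94797] mid [387.8  34.5 142.5] len 22.1 ang 147.7
l 0 115 53 [318.0221  116.01735] [299.9779  138.98265] mid [387.8  34.5 142.5] len 22.1 ang 147.7
l 1 90 121 [315.70074  92.53903] [286.9275  129.94424] mid [389.8  33.4 142.5] len 23.6 ang 147.8
l 1 115 153 [315.69232  92.53847] [286.72308 129.78464] mid [389.8  33.4 142.5] len 23.6 ang 147.5
tri [389.6  33.3 118.7]
r 0 90 1 [307. 280.] [307. 280.] mid [514.3  47.4 142.5] len 0.0 ang 0.0
r 0 115 91 [300.19998 263.59998] [324.6981  286.05658] mid [509.1  51.6 142.5] len 29.5 ang 52.099999999999994
r 1 90 92 [298.62296 310.64755] [316.40982 331.9918 ] mid [509.   50.4 142.5] len 17.8 ang 43.30000000000001
r 1 115 349 [289.2003  308.28357] [326.6039  340.49225] mid [511.1  51.  142.5] len 31.1 ang 52.7
tri [503.3  50.7 156. ]
edge 43 6.31 440.18405 -18.258434
edge 43 7.86 425.93964 96.01804
gasket 6502 ((454.32318115234375, 41.26225280761719), (95.61219787597656, 87.14641571044922), 6.655516147613525)
```

```bash
python3 -m crank '[[3.2,[2.5,-0.5,2],[0,0,7]],[3.2,[5,-0.9,4],[0,0,14]],[3.2,[7.2,-0.9,5],[0,0,21]],[3.2,[7.2,-0.9,5],[0,0,28]],[3.2,[7.2,-0.9,5],[0,0,35]],[3.2,[7.2,-0.9,5],[0,0,39.5]],[3.2,[7.2,-0.9,5],[0,0,39.5]],[3.2,[7.2,-0.9,5],[0,0,39.5]]]' 40
python3 - <<'E'
from h import *
say();im=read_camera("wrist");p=camera_params("wrist");np.savez("w3.npz",**p);cv2.imwrite("pics/w3.png",im[:,:,::-1])
tips("wrist",["left_wing_grip","right_wing_grip"])
for n,X in (("l",(389.7,33.7,134.5)),("r",(518.9,48.8,134.5))): print(n,proj(p,X))
im=cv2.imread("pics/w2.png")[295:365,265:345];im=cv2.resize(im,None,fx=4,fy=4,interpolation=2)
w=cv2.resize(cv2.imread("pics/w3.png"),(480,360))
cv2.imwrite("pics/v3.png",np.hstack([np.vstack([im,np.zeros((80,320,3),np.uint8)]),w]))
E
```

```text
t: 4.15
ee_pos: [392.7, 33.0, 172.7]
eef_rot: [0.001, 0.279, 0.96, 0.0]
ft_force: [0.1, -0.5, 0.5]
width: 0.375
finger_force: 0.0
t 4.15 p [392.7  33.  172.7] F [ 0.1 -0.5  0.5] T [-0.03 -0.07  0.03] w 0.375 ff 0.0 q [-0.12 -0.01 -0.49  1.09  0.    0.44]
tool axes (cols)
 [[-0.844  0.536  0.003]
 [ 0.536  0.844 -0.   ]
 [-0.003  0.001 -1.   ]]
left_wing_grip [314.7 272.3] 0.59
l [315.92913981 273.07602567]
r [467.64279104 445.5346668 ]
```

View pics/v3.png

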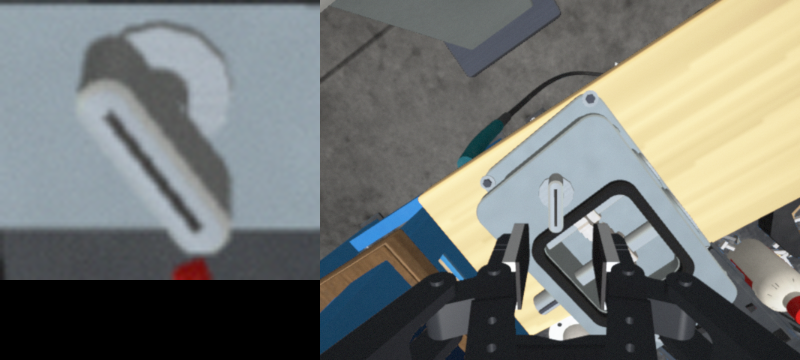

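```bash
python3 -c "
from h import *
say()
p=dict(np.load('w2.npz'));X,Y=[onplane(p,e,142.5) for e in((291.75,323.75),(315,352.5))];d=Y-X;print((X+Y)/2,np.degrees(np.arctan2(d[1],d[0])),np.linalg.norm(d))"
python3 -m crank '[[3.2,[0,0,2],[0,0,0]],[3.2,[0,0,2.6],[0,0,0]],[3.2,[0,0,2.6],[0,0,0]]]'
```

```text
t 4.3 p [392.2  33.1 171.9] F [ 0.3  0.6 -0.4] T [ 0.01 -0.03 -0.01] w 0.376 ff 0.0 q [-0.12 -0.01 -0.49  1.09  0.    0.45]
tool axes (cols)
 [[-0.844  0.537  0.001]
 [ 0.537  0.844 -0.   ]
 [-0.001  0.001 -1.   ]]
[520.72639045  49.25399877 142.5       ] 41.98536602972295 24.23143634727618
t: 4.55
ee_pos: [390.3, 33.3, 143.9]
eef_rot: [-0.002, 0.28, 0.96, -0.0]
ft_force: [-0.4, 0.4, -0.4]
width: 0.374
finger_force: 0.0
```

```bash
python3 -m crank '[[3.2,[0,0,1.5],[0,0,0]],[3.2,[0,0,2.1],[0,0,0]],[0.5,[0,0,2.1],[0,0,0]],[0.5,[0,0,2.1],[0,0,0]],[0.5,[0,0,2.1],[0,0,0]],[0.5,[0,0,2.1],[0,0,0]],[0.5,[0,0,2.1],[0,0,0]]]' 40; python3 -c "
from h import *
say()"
```

```text
t: 5.13
ee_pos: [389.9, 31.4, 124.3]
eef_rot: [-0.001, 0.28, 0.96, -0.003]
ft_force: [-4.2, -8.7, -2.1]
width: 0.092
finger_force: 41.2
t 5.13 p [389.9  31.4 124.3] F [-4.2 -8.7 -2.1] T [-1.62  0.81  0.14] w 0.092 ff 41.2 q [-0.12  0.03 -0.57  0.97 -0.01  0.45]
tool axes (cols)
 [[-0.843  0.538 -0.004]
 [ 0.538  0.843 -0.005]
 [ 0.001 -0.006 -1.   ]]
```

```bash
python3 -m crank '[[0.5,[0,-0.2,0],[0,0,0]],[0.5,[0,-0.2,0],[0,0,-6]],[0.5,[0,-0.2,0],[0,0,-12]],[0.5,[0,-0.2,0],[0,0,-18]],[0.5,[0,-0.2,0],[0,0,-24]],[0.5,[0,-0.2,0],[0,0,-30]],[0.5,[0,-0.2,0],[0,0,-36]],[0.5,[0,-0.2,0],[0,0,-39.1]],[0.5,[0,-0.2,0],[0,0,-39.1]],[0.5,[0,-0.2,0],[0,0,-39.1]],[0.5,[0,-0.2,0],[0,0,-39.1]]]' 40; python3 -c "
from h import *
say()"
```

```text
t: 6.05
ee_pos: [390.1, 32.9, 124.3]
eef_rot: [-0.0, -0.058, 0.998, 0.002]
ft_force: [0.6, 4.5, -5.4]
width: 0.097
finger_force: 40.8
t 6.05 p [390.1  32.9 124.3] F [ 0.6  4.5 -5.4] T [ 1.   -0.05  0.13] w 0.097 ff 40.8 q [-0.12  0.03 -0.57  0.97  0.   -0.24]
tool axes (cols)
 [[-0.993 -0.116 -0.001]
 [-0.116  0.993  0.004]
 [ 0.     0.004 -1.   ]]
```

```bash
python3 -m crank '[[3.2,[0,0,0],[0,0,0]],[3.2,[0,0,0],[0,0,0]],[3.2,[0,0,0],[0,0,0]],[3.2,[0,0,-2],[0,0,0]],[3.2,[0,0,-4],[0,0,0]],[3.2,[-4,0.1,-4],[0,0,-7]],[3.2,[-8,0.1,-4],[0,0,-14]],[3.2,[-12,0.1,-4],[0,0,-21]],[3.2,[-12.8,0.1,-4],[0,0,-28]],[3.2,[-12.8,0.1,-4],[0,0,-35.3]],[3.2,[-12.8,0.1,-4],[0,0,-35.3]],[3.2,[-12.8,0.1,-4],[0,0,-35.3]],[3.2,[-12.8,0.1,-4],[0,0,-35.3]]]' 40
python3 - <<'E'
from h import *
say();im=read_camera("wrist");p=camera_params("wrist");np.savez("w4.npz",**p);cv2.imwrite("pics/w4.png",im[:,:,::-1])
say()
for n,X in (("l",(387.9,32.6,142.5)),("r",(517.2,47.7,142.5))): print(n,proj(p,X))
tips("wrist",["right_wing_grip","left_wing_grip"])
E
```

```text
t: 7.13
ee_pos: [517.3, 47.0, 164.5]
eef_rot: [-0.0, -0.356, 0.935, -0.0]
ft_force: [-0.5, 0.1, 0.7]
width: 0.37
finger_force: 0.0
t 7.13 p [517.3  47.  164.5] F [-0.5  0.1  0.7] T [ 0.   -0.    0.01] w 0.37 ff 0.0 q [-0.06  0.24 -0.22  1.11 -0.   -0.79]
tool axes (cols)
 [[-0.747 -0.665  0.   ]
 [-0.665  0.747 -0.   ]
 [ 0.    -0.    -1.   ]]
t 7.18 p [517.2  47.  164.6] F [-0.2 -0.3  0.3] T [ 0.01  0.06 -0.05] w 0.375 ff 0.0 q [-0.06  0.24 -0.22  1.11 -0.   -0.79]
tool axes (cols)
 [[-0.746 -0.665  0.   ]
 [-0.665  0.746 -0.   ]
 [-0.    -0.    -1.   ]]
l [531.77929274  17.97049192]
r [321.05383981 291.54638856]
right_wing_grip [324.7 285.3] 0.92
left_wing_grip [523.2  25.2] 0.98
```

View pics/w4.png

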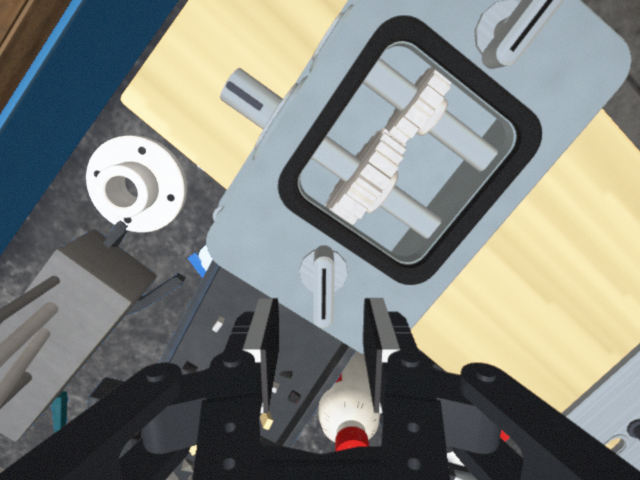

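```bash
python3 -m crank '[[3.2,[0,0,2],[0,0,0]],[3.2,[0,0,3.3],[0,0,0]],[3.2,[0,0,4.1],[0,0,0]],[0.5,[0,0,4.1],[0,0,0]],[0.5,[0,0,4.1],[0,0,0]],[0.5,[0,0,4.1],[0,0,0]],[0.5,[0,0,4.1],[0,0,0]],[0.5,[0,0,4.1],[0,0,0]]]' 40; python3 -c "
from h import *
say()
p=dict(np.load('w4.npz'));im=cv2.imread('pics/w4.png')
a,b,n=darkline(im,(495,0,560,62),60);X,Y=[onplane(p,e,142.5) for e in(a,b)];d=X-Y;print(a,b,n,(X+Y)/2,np.degrees(np.arctan2(d[1],d[0])))
m=(im.max(2)<60).astype(np.uint8);n,L,s,c=cv2.connectedComponentsWithStats(m);v,u=np.nonzero(L==L[30,400]);X=np.array([onplane(p,(a,bb),122)[:2] for a,bb in zip(u,v)],np.float32);print('gasket',len(u),cv2.minAreaRect(X))"
```

```text
t: 7.95
ee_pos: [516.6, 47.6, 123.4]
eef_rot: [-0.001, -0.357, 0.934, 0.001]
ft_force: [-3.5, 3.7, -0.7]
width: 0.095
finger_force: 41.5
t 7.95 p [516.6  47.6 123.4] F [-3.5  3.7 -0.7] T [ 0.61  0.81 -0.12] w 0.095 ff 41.5 q [-0.06  0.27 -0.29  1.02  0.   -0.79]
tool axes (cols)
 [[-0.745 -0.667 -0.002]
 [-0.667  0.745  0.001]
 [ 0.001  0.002 -1.   ]]
[511.8792    48.907047] [550.05774     -0.72492206] 197 [389.51258657  33.93619145 142.5       ] 6.814619606775331
gasket 13150 ((452.5528869628906, 40.97553253173828), (94.48880004882812, 86.5914306640625), 6.8390326499938965)
```

```bash
python3 -m crank '[[0.5,[0,0.05,0],[0,0,6]],[0.5,[0,0.05,0],[0,0,12]],[0.5,[0,0.05,0],[0,0,18]],[0.5,[0,0.05,0],[0,0,24]],[0.5,[0,0.05,0],[0,0,30]],[0.5,[0,0.05,0],[0,0,35.2]],[0.5,[0,0.05,0],[0,0,35.2]],[0.5,[0,0.05,0],[0,0,35.2]]]' 40; python3 -c "
from h import *
say()"
```

```text
t: 8.62
ee_pos: [516.5, 47.7, 123.4]
eef_rot: [-0.001, -0.059, 0.998, 0.0]
ft_force: [-4.3, 3.4, 0.2]
width: 0.096
finger_force: 41.6
t 8.62 p [516.5  47.7 123.4] F [-4.3  3.4  0.2] T [ 0.46  0.93 -0.11] w 0.096 ff 41.6 q [-0.06  0.27 -0.29  1.01  0.   -0.18]
tool axes (cols)
 [[-0.993 -0.119 -0.001]
 [-0.119  0.993  0.   ]
 [ 0.001  0.001 -1.   ]]
```

```bash
python3 -m crank '[[4,[0,0,0],[0,0,0]],[4,[0,0,0],[0,0,0]],[5,[0,0,-1],[0,0,0]],[6,[0,0,-4],[0,0,0]],[7,[2,0,-8],[0,0,0]],[8,[5.5,0.3,-10],[0,0,0]],[8,[5.5,0.3,-10],[0,0,0]],[8,[5.5,0.3,-10],[0,0,0]]]' 60
python3 - <<'E'
from h import *
say();im=read_camera("wrist");p=camera_params("wrist");np.savez("w5.npz",**p);cv2.imwrite("pics/w5.png",im[:,:,::-1])
u,v=np.int32(proj(p,(389.5,33.8,142.5)));
for n,c in(("l",(389.5,33.8,142.5)),("r",(518.5,49,142.5))):
    u,v=np.int32(proj(p,c));a,b,k=darkline(im,(u-12,v-32,u+12,v+32),80);X,Y=[onplane(p,e,142.5) for e in(a,b)];d=X-Y;print(n,(u,v),a,b,k,((X+Y)/2).round(1),np.degrees(np.arctan2(d[1],d[0])),np.linalg.norm(d))
m=(im.max(2)<60).astype(np.uint8);n,L,s,c=cv2.connectedComponentsWithStats(m)
u,v=np.int32(proj(p,(412,36,122)));k=np.bincount(L[v-8:v+8,u-3:u+3].ravel())[1:].argmax()+1;v,u=np.nonzero(L==k);X=np.array([onplane(p,(a,bb),122)[:2] for a,bb in zip(u,v)],np.float32);print('gasket',len(u),cv2.minAreaRect(X))
cv2.imwrite("pics/v5.png",im[40:400,160:520,::-1])
E
```

```text
t: 9.28
ee_pos: [463.2, 43.8, 226.5]
eef_rot: [0.003, -0.058, 0.998, -0.001]
ft_force: [0.9, -0.2, -0.1]
width: 0.938
finger_force: 0.0
t 9.28 p [463.2  43.8 226.5] F [ 0.9 -0.2 -0.1] T [ 0.03 -0.03  0.  ] w 0.938 ff 0.0 q [-0.08  0.1  -0.24  1.23 -0.   -0.2 ]
tool axes (cols)
 [[-0.993 -0.116  0.007]
 [-0.116  0.993 -0.001]
 [-0.006 -0.002 -1.   ]]
l (np.int32(316), np.int32(108)) [317.  83.] [317. 129.] 101 [388.2  34.  142.5] -173.4307475043478 22.566033966961022
r (np.int32(317), np.int32(331)) [317.5 313. ] [317.5 344. ] 39 [516.8  49.1 142.5] -173.40952427556311 21.40840783993866
gasket 6168 ((451.4522705078125, 41.40372085571289), (93.39041137695312, 86.03630828857422), 6.730015277862549)
```

View pics/v5.png

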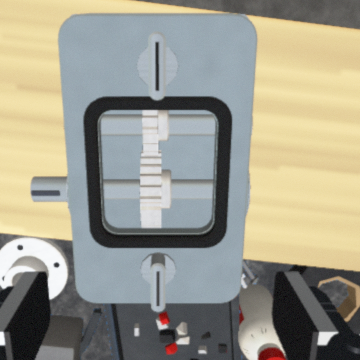

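```bash
python3 -m crank '[[7,[-0.3,4,-0.4],[0,0,0]],[7,[-0.6,8,-0.4],[0,0,0]],[7,[-0.9,12,-0.4],[0,0,0]],[7,[-1.2,16,-0.4],[0,0,0]],[7,[-1.5,20,-0.4],[0,0,0]],[7,[-1.8,24,-0.4],[0,0,0]],[7,[-2,28,-0.4],[0,0,0]],[7,[-2,28,-0.4],[0,0,0]],[7,[-2,28,-0.4],[0,0,0]]]'
python3 - <<'E'
from h import *
say();im=read_camera("wrist");p=camera_params("wrist");np.savez("w6.npz",**p);cv2.imwrite("pics/w6.png",im[:,:,::-1])
d=tips("wrist",["cover_handle","cover"])
for l in ["cover_handle","cover"]:
    for r in spotter.silhouettes("wrist",l)[:1]:
        v,u=np.nonzero(r["mask"]);z={"cover":46,"cover_handle":89}[l];print(l,r["conf"],len(u),np.round(r["rect"],3))
        X=np.array([onplane(p,a,z)[:2] for a in zip(u,v)],np.float32);print(cv2.minAreaRect(X))
if "cover_handle" in d: print(onplane(p,d["cover_handle"],82))
q=dict(np.load("w1.npz"));
E
```

```text
t: 10.08
ee_pos: [449.6, 326.7, 225.4]
eef_rot: [-0.001, -0.06, 0.998, -0.0]
ft_force: [-1.2, 0.2, -0.3]
width: 0.817
finger_force: 0.0
t 10.08 p [449.6 326.7 225.4] F [-1.2  0.2 -0.3] T [ 0.   -0.01  0.01] w 0.817 ff 0.0 q [ 0.48  0.28 -0.02  1.28 -0.    0.36]
tool axes (cols)
 [[-0.993 -0.12  -0.002]
 [-0.12   0.993 -0.001]
 [ 0.002 -0.001 -1.   ]]
cover_handle [326.8 213.8] 0.63
cover [328.8 201.4] 0.81
cover_handle 0.74 27455 [0.516 0.398 0.219 0.474]
((434.45355224609375, 328.1589660644531), (158.1324920654297, 87.87352752685547), 5.088136196136475)
cover 0.55 27116 [0.515 0.398 0.214 0.479]
((443.76922607421875, 329.9537353515625), (181.27886962890625, 100.70960235595703), 5.26174259185791)
[445.50174698 330.03041668  82.        ]
```

View pics/w6.png

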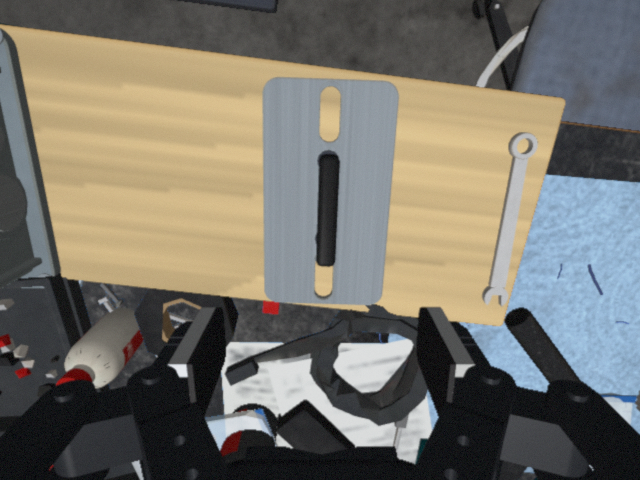

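```bash
python3 -m crank '[[5,[0.6,0.3,4],[0,0,1.6]],[5,[0.6,0.3,8],[0,0,1.6]],[5,[0.6,0.3,12],[0,0,1.6]],[5,[0.6,0.3,14.5],[0,0,1.6]],[5,[0.6,0.3,16.2],[0,0,1.6]],[5,[0.6,0.3,16.2],[0,0,1.6]],[0.8,[0.6,0.3,16.2],[0,0,1.6]],[0.8,[0.6,0.3,16.2],[0,0,1.6]],[0.8,[0.6,0.3,16.2],[0,0,1.6]],[0.8,[0.6,0.3,16.2],[0,0,1.6]],[0.8,[0.6,0.3,16.2],[0,0,1.6]],[0.8,[0.6,0.3,16.2],[0,0,1.6]],[0.8,[0.6,0.3,16.2],[0,0,1.6]]]' 80;  python3 -c "
from h import *
say()"
```

```text
t: 11.42
ee_pos: [445.1, 327.6, 67.7]
eef_rot: [0.002, -0.044, 0.999, 0.001]
ft_force: [0.1, -0.0, 6.9]
width: 0.146
finger_force: 79.5
t 11.42 p [445.1 327.6  67.7] F [ 0.1 -0.   6.9] T [-0.05  0.09 -0.04] w 0.146 ff 79.5 q [ 0.49  0.37 -0.29  0.9  -0.    0.4 ]
tool axes (cols)
 [[-0.996 -0.088  0.004]
 [-0.088  0.996  0.002]
 [-0.004  0.001 -1.   ]]
```

```bash
python3 -m crank '[[0.8,[0,0,-1],[0,0,0]],[0.8,[0,0,-3],[0,0,0]],[0.8,[0,0,-6],[0,0,-1.5]],[0.8,[0,0,-9],[0,0,-1.5]],[0.8,[0,0,-12],[0,0,-1.5]],[0.8,[0,0,-14],[0,0,-1.5]],[0.8,[0,0,-14],[0,0,-1.5]],[0.8,[0,0,-14],[0,0,-1.5]],[0.8,[0,0,-14],[0,0,-1.5]],[0.8,[0,0,-14],[0,0,-1.5]]]' 80
python3 - <<'E'
from h import *
say();o=arm.get_obs();im=read_camera("wrist");p=camera_params("wrist");np.savez("w7.npz",**p);cv2.imwrite("pics/w7.png",im[:,:,::-1])
d=tips("wrist",["cover_handle","cover"])
zt=o["ee_pos"][2]
for r in spotter.silhouettes("wrist","cover")[:1]:
    v,u=np.nonzero(r["mask"])
    for off in (17,19,21): # plate top below TCP
        X=np.array([onplane(p,a,zt-off)[:2] for a in zip(u,v)],np.float32);R=cv2.minAreaRect(X);print(off,r["conf"],len(u),R)
        c=np.r_[R[0],zt-off]-o["ee_pos"];print("in tool",R0().inv().apply(c))
E
```

```text
t: 12.25
ee_pos: [442.0, 326.1, 203.1]
eef_rot: [-0.002, -0.057, 0.998, -0.001]
ft_force: [-0.7, -0.2, -4.4]
width: 0.146
finger_force: 78.5
t 12.25 p [442.  326.1 203.1] F [-0.7 -0.2 -4.4] T [-0.05  0.01 -0.01] w 0.146 ff 78.5 q [ 0.49  0.28 -0.07  1.22  0.    0.37]
tool axes (cols)
 [[-0.993 -0.114 -0.004]
 [-0.114  0.993 -0.002]
 [ 0.004 -0.001 -1.   ]]
cover_handle [319.4 335.3] 0.67
cover [320.4 286.8] 0.68
17 0.61 68379 ((438.29901123046875, 326.4217224121094), (173.79359436035156, 97.70378112792969), 6.616106033325195)
in tool [ 3.63308454  0.80557337 17.00767958]
19 0.61 68379 ((439.2047424316406, 326.52386474609375), (175.9592742919922, 98.92129516601562), 6.616081237792969)
in tool [ 2.71702736  0.80531918 19.0055838 ]
21 0.61 68379 ((440.11041259765625, 326.6259765625), (178.12493896484375, 100.13880920410156), 6.616079330444336)
in tool [ 1.80103431  0.80504164 21.00348818]
```

View pics/w7.png

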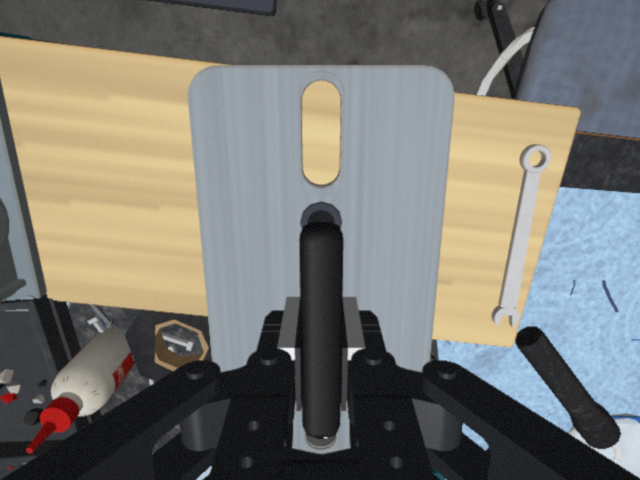

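Run:
```python
from h import *
p=dict(np.load("w7.npz"));im=cv2.imread("pics/w7.png")
tcp=np.array([442,326.1,203.1]);R=R0()
# slot: wood coloured pixels in ROI
b=im[60:200,285:357].astype(int);m=((b[:,:,2]-b[:,:,0])>35).astype(np.uint8);v,u=np.nonzero(m);print(u.min()+285,u.max()+285,v.min()+60,v.max()+60)
for off in (19,21,22):
    f=lambda uv:R.inv().apply(onplane(p,uv,tcp[2]-off)-tcp).round(2)
    X=np.array([f(a) for a in zip(u+285,v+60)],np.float32);print(off,"slot",cv2.minAreaRect(X[:,:2]),"edge",f((321,66.)),f((200,300)),f((438.,300)), f((192,120)),f((450,120)))
g=im[50:80,321].mean(1);print(g.astype(int)); print(im[300,190:215].mean(1).astype(int),im[300,425:450].mean(1).astype(int))
say()
```

```text
302 340 80 184Traceback (most recent call last):
  File "<stdin>", line 8, in <module>
cv2.error: OpenCV(4.12.0) /io/opencv/modules/imgproc/src/convhull.cpp:143: error: (-215:Assertion failed) total >= 0 && (depth == CV_32F || depth == CV_32S) in function 'convexHull'
```

Run:
```python
from h import *
p=dict(np.load("w7.npz"));im=cv2.imread("pics/w7.png")
tcp=np.array([442,326.1,203.1]);R=R0()
b=im[60:200,285:357].astype(int);m=((b[:,:,2]-b[:,:,0])>35).astype(np.uint8);v,u=np.nonzero(m)
for off in (19,21,22):
    f=lambda uv:R.inv().apply(onplane(p,uv,tcp[2]-off)-tcp).round(2)
    X=np.ascontiguousarray(np.array([f(a)[:2] for a in zip(u+285,v+60)],np.float32));print(off,"slot",cv2.minAreaRect(X),X.min(0),X.max(0),"edge",f((321,66.)))
# same-frame wing positions from w5
q=dict(np.load("w5.npz"));t5=np.array([463.2,43.8,226.5])
say()
```

```text
19 slot ((66.49513244628906, 0.9858574867248535), (38.206295013427734, 14.367772102355957), 0.7245196104049683) [47.41 -6.33] [85.6   8.17] edge [90.33  0.96 19.21]
21 slot ((66.36506652832031, 0.9879779815673828), (38.66634750366211, 14.543519973754883), 0.7224114537239075) [47.05 -6.41] [85.7   8.26] edge [90.49  0.97 21.21]
22 slot ((66.29496765136719, 0.9914693832397461), (38.90644454956055, 14.636275291442871), 0.7221777439117432) [46.86 -6.46] [85.75  8.31] edge [90.57  0.97 22.21]
t 12.45 p [442.8 326.4 204. ] F [-0.4 -0.1 -4.5] T [ 0.01  0.02 -0.03] w 0.141 ff 78.5 q [ 0.49  0.28 -0.07  1.23  0.    0.37]
tool axes (cols)
 [[-0.993 -0.114 -0.002]
 [-0.114  0.993 -0.001]
 [ 0.002 -0.001 -1.   ]]
```

```bash
python3 -m crank '[[0.8,[0.2,-2,0],[0,0,0]],[0.8,[0.4,-5,0],[0,0,0]],[0.8,[0.7,-9,0],[0,0,0]],[0.8,[1.0,-13,0],[0,0,0]],[0.8,[1.3,-17,0],[0,0,0]],[0.8,[1.6,-21,0],[0,0,0]],[0.8,[1.9,-25,0],[0,0,0]],[0.8,[2.1,-27.5,0],[0,0,0]],[0.8,[2.15,-28.5,0],[0,0,0]],[0.8,[2.15,-28.5,0],[0,0,0]],[0.8,[2.15,-28.5,0],[0,0,0]],[0.8,[2.15,-28.5,0],[0,0,0]],[0.8,[2.15,-28.5,0],[0,0,0]]]' 80
python3 - <<'E'
from h import *
say();o=arm.get_obs();im=read_camera("wrist");p=camera_params("wrist");np.savez("w8.npz",**p);cv2.imwrite("pics/w8.png",im[:,:,::-1]);say()
for n,X in (("near wing arm est",(388.6,32.7,142.5)),("cam est",(388.2,34,142.5))): print(n,proj(p,X))
cv2.imwrite("pics/v8.png",cv2.resize(im[40:240,180:460,::-1],None,fx=2,fy=2))
E
```

```text
t: 13.53
ee_pos: [454.5, 42.3, 205.2]
eef_rot: [-0.0, -0.058, 0.998, 0.0]
ft_force: [0.0, 0.5, -4.4]
width: 0.14
finger_force: 78.8
t 13.53 p [454.5  42.3 205.2] F [ 0.   0.5 -4.4] T [ 0.02  0.06 -0.01] w 0.14 ff 78.8 q [-0.08  0.1  -0.29  1.18  0.   -0.2 ]
tool axes (cols)
 [[-0.993 -0.116 -0.   ]
 [-0.116  0.993  0.001]
 [ 0.     0.001 -1.   ]]
t 13.58 p [454.5  42.4 205.2] F [-0.2 -1.3 -5. ] T [-0.02 -0.04 -0.02] w 0.145 ff 78.8 q [-0.08  0.1  -0.29  1.18  0.   -0.2 ]
tool axes (cols)
 [[-0.993 -0.116 -0.   ]
 [-0.116  0.993  0.   ]
 [ 0.     0.    -1.   ]]
near wing arm est [314.55493412 127.76835133]
cam est [317.35839896 127.23797605]
```

View pics/v8.png

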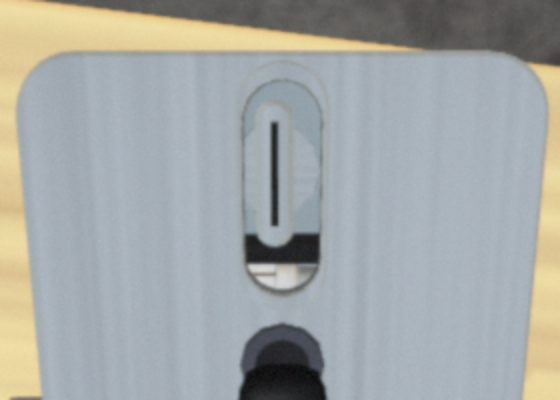

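```bash
python3 -m crank '[[0.8,[0.05,-0.18,1],[0,0,0]],[0.8,[0.05,-0.18,2.5],[0,0,0]],[0.8,[0.05,-0.18,2.9],[0,0,0]],[0.8,[0.05,-0.18,2.9],[0,0,0]],[0.8,[0.05,-0.18,2.9],[0,0,0]],[0.8,[0.05,-0.18,2.9],[0,0,0]]]' 80
python3 - <<'E'
from h import *
say();im=read_camera("wrist");p=camera_params("wrist");np.savez("w9.npz",**p);cv2.imwrite("pics/w9.png",im[:,:,::-1])
tcp=arm.get_obs()["ee_pos"];R=R0()
u0,v0=np.int32(proj(p,(388.2,34,142.5)));print(u0,v0)
a,b,k=darkline(im,(u0-10,v0-36,u0+10,v0+28),80)
X,Y=[onplane(p,e,142.5) for e in(a,b)];d=X-Y;print(a,b,k,"wing",((X+Y)/2).round(1),np.degrees(np.arctan2(d[1],d[0]))%180,"in tool",R.inv().apply((X+Y)/2-tcp).round(2))
E
```

```text
t: 14.08
ee_pos: [454.6, 39.5, 176.7]
eef_rot: [0.0, -0.057, 0.998, 0.0]
ft_force: [-0.4, 0.4, -3.7]
width: 0.144
finger_force: 78.7
t 14.08 p [454.6  39.5 176.7] F [-0.4  0.4 -3.7] T [-0.03 -0.04 -0.01] w 0.144 ff 78.7 q [-0.09  0.11 -0.35  1.11  0.   -0.2 ]
tool axes (cols)
 [[-0.993 -0.115  0.001]
 [-0.115  0.993  0.   ]
 [-0.001 -0.    -1.   ]]
323 130
[323. 101.] [323. 157.] 171 wing [387.7  33.6 142.5] 6.721662200996917 in tool [67.36  1.89 34.29]
```

```bash
python3 -m crank '[[0.8,[0.08,0.1,0],[0,0,0]],[0.8,[0.08,0.1,0.3],[0,0,0]],[0.8,[0.08,0.1,0.8],[0,0,0]],[0.8,[0.08,0.1,1.3],[0,0,0]],[0.8,[0.08,0.1,1.6],[0,0,0]],[0.8,[0.08,0.1,1.6],[0,0,0]],[0.8,[0.08,0.1,1.6],[0,0,0]]]' 80; python3 -c "
from h import *
say()"
```

```text
t: 14.72
ee_pos: [453.1, 40.2, 159.9]
eef_rot: [-0.0, -0.057, 0.998, 0.0]
ft_force: [-0.5, -1.0, -4.0]
width: 0.143
finger_force: 78.9
t 14.72 p [453.1  40.2 159.9] F [-0.5 -1.  -4. ] T [-0.01  0.04 -0.03] w 0.143 ff 78.9 q [-0.09  0.12 -0.38  1.07  0.   -0.2 ]
tool axes (cols)
 [[-0.993 -0.114 -0.001]
 [-0.114  0.993  0.   ]
 [ 0.001  0.    -1.   ]]
```

```bash
python3 -m crank '[[0.8,[0,0,0.4],[0,0,0]],[0.8,[0,0,0.8],[0,0,0]],[0.8,[0,0,1.1],[0,0,0]],[0.8,[0,0,1.1],[0,0,0]],[0.8,[0,0,1.1],[0,0,0]]]' 80; python3 -c "
from h import *
say()"; python3 -m crank '[[0.8,[0,0,0.1],[0,0,0]],[0.8,[0,0,0.2],[0,0,0]],[0.8,[0,0,0.3],[0,0,0]],[0.8,[0,0,0.3],[0,0,0]],[0.8,[0,0,0.3],[0,0,0]]]' 80
```

```text
t: 15.13
ee_pos: [453.4, 40.2, 149.7]
eef_rot: [0.0, -0.057, 0.998, -0.0]
ft_force: [-1.6, -1.0, -1.0]
width: 0.142
finger_force: 79.4
t 15.13 p [453.4  40.2 149.7] F [-1.6 -1.  -1. ] T [-0.04  0.23  0.04] w 0.142 ff 79.4 q [-0.09  0.13 -0.4   1.05 -0.   -0.2 ]
tool axes (cols)
 [[-0.993 -0.114  0.   ]
 [-0.114  0.993 -0.   ]
 [-0.    -0.    -1.   ]]
t: 15.55
ee_pos: [453.5, 40.2, 147.0]
eef_rot: [0.0, -0.057, 0.998, -0.0]
ft_force: [-4.2, -0.4, 6.9]
width: 0.143
finger_force: 80.3
```

```bash
python3 -m crank '[[0.8,[0,0,0.1],[0,0,0]],[0.8,[0,0,0.2],[0,0,0]],[0.8,[0,0,0.2],[0,0,0]],[0.8,[0,0,0.2],[0,0,0]]]' 80; python3 -m crank '[[0.8,[0,0,0.1],[0,0,0]],[0.8,[0,0,0.2],[0,0,0]],[0.8,[0,0,0.2],[0,0,0]],[0.8,[0,0,0.2],[0,0,0]]]' 80;python3 -c "
from h import *
say()"
```

```text
t: 15.88
ee_pos: [453.5, 40.2, 145.7]
eef_rot: [0.001, -0.057, 0.998, -0.0]
ft_force: [-5.7, 0.1, 11.8]
width: 0.145
finger_force: 81.2
t: 16.22
ee_pos: [453.5, 40.2, 145.5]
eef_rot: [0.001, -0.057, 0.998, -0.0]
ft_force: [-11.8, -0.8, 25.7]
width: 0.14
finger_force: 83.2
t 16.22 p [453.5  40.2 145.5] F [-11.8  -0.8  25.7] T [-0.04  2.22  0.01] w 0.14 ff 83.2 q [-0.09  0.13 -0.41  1.03 -0.   -0.2 ]
tool axes (cols)
 [[-0.993 -0.114  0.003]
 [-0.114  0.993 -0.001]
 [-0.002 -0.001 -1.   ]]
```

```bash
python3 -m crank '[[0.8,[0.1,0,0],[0,0,0]],[0.8,[0.15,0,0],[0,0,0]],[0.8,[0.15,0,0],[0,0,0]],[0.8,[0.15,0,0],[0,0,0]]]' 80;python3 - <<'E'
from h import *
say();im=read_camera("wrist");p=camera_params("wrist");cv2.imwrite("pics/w10.png",im[:,:,::-1])
u0,v0=np.int32(proj(p,(388.2,34,142.5)))
a,b,k=darkline(im,(u0-9,v0-36,u0+9,v0+28),80)
X,Y=[onplane(p,e,142.5) for e in(a,b)];d=X-Y;print(a,b,k,np.degrees(np.arctan2(d[1],d[0]))%180)
s=read_camera("side");w=cv2.resize(s[180:290,290:440],None,fx=4,fy=4,interpolation=cv2.INTER_CUBIC)
w=cv2.resize(w,(400,293));a=cv2.resize(im[40:340,160:480],(400,375));h=np.zeros((375,800,3),np.uint8);h[:293,:400]=w;h[:,400:]=a
cv2.imwrite("pics/v10.png",h[:,:,::-1])
E
```

```text
t: 16.55
ee_pos: [453.5, 40.2, 145.6]
eef_rot: [0.003, -0.057, 0.998, -0.0]
ft_force: [-6.8, 0.1, 22.4]
width: 0.146
finger_force: 82.5
t 16.55 p [453.5  40.2 145.6] F [-6.8  0.1 22.4] T [0.17 1.35 0.  ] w 0.146 ff 82.5 q [-0.09  0.13 -0.41  1.03  0.   -0.2 ]
tool axes (cols)
 [[-0.993 -0.115  0.005]
 [-0.115  0.993  0.   ]
 [-0.005 -0.001 -1.   ]]
[320.99997 104.     ] [320.99997 167.     ] 304 6.638498106123507
```

View pics/v10.png

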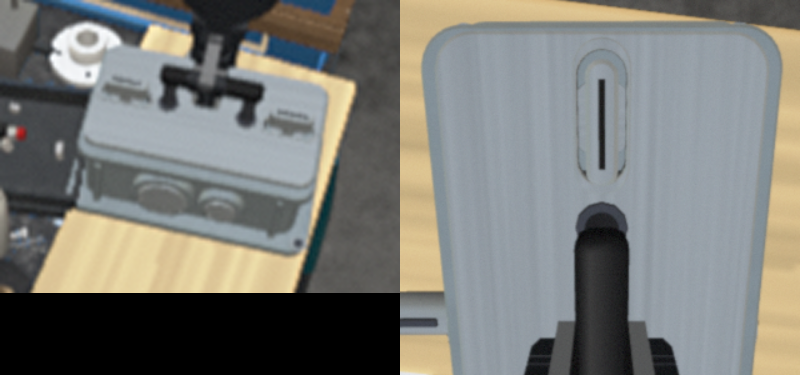

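```bash
python3 -m crank '[[0.8,[0,0,0.05],[0,0.3,0]],[0.8,[0,0,0.05],[0,0.3,0]],[0.8,[0,0,0.05],[0,0.3,0]],[0.8,[0,0,0.05],[0,0.3,0]],[0.8,[0,0,0.05],[0,0.3,0]]]' 80;python3 -c "
from h import *
say()"
```

```text
t: 17.07
ee_pos: [453.5, 40.2, 145.5]
eef_rot: [0.0, -0.057, 0.998, -0.0]
ft_force: [-9.2, 0.5, 26.1]
width: 0.143
finger_force: 83.1
t 17.07 p [453.5  40.2 145.5] F [-9.2  0.5 26.1] T [ 0.18  1.58 -0.04] w 0.143 ff 83.1 q [-0.09  0.13 -0.4   1.04 -0.   -0.2 ]
tool axes (cols)
 [[-0.993 -0.115  0.   ]
 [-0.115  0.993 -0.001]
 [-0.    -0.001 -1.   ]]
```

Level, on the hard stop at 145.5, with steady push. Handing in.

```bash
python3 -c "
from rig import arm
print(arm.sign_off())"
```

```text
the job is handed in; nothing more can be done
None
```

The cover is pressed home on the shoulders and still held at about 26 N. Both wing fasteners are in line and unlocked, nothing else was moved, and I handed the job in at about 17 s of the 64 s allowed.

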